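# Pin the roller stand to its fork on a rod-wrapping bench

## Task

Slide the black roller stand along the aluminium rail until the eye of its lug lies between the two ears of the steel fork, in line with their holes, then take the larger of the two knobbed pins from the pin rack and put it down through both ears and the eye until its collar sits flat on the upper ear, and let go. Leave the smaller pin in the rack and do not knock over any of the three thread spools.

Things in the scene. Friction and masses are not known exactly. Their poses are not given: they have to be found in the camera images.
- rail_bed: Rod-wrapping rail fixed to the table: aluminium channel 80 mm wide, 570 mm long, top 40 mm above the table. Origin on the table, on the channel's centre line; its y axis runs along the rail (z up) and points to the fork end. The steel fork stands 80 to 165 mm from the origin along +y, 44 mm wide; a black motor head 150 mm tall (knob to 160 mm), 90 mm wide (x -30 to 60), stands at y 215 to 295 mm, with a chuck on it from y 215 down to 187 mm, axis at x 34, z 100 mm.
- fork_top (a point): Centre of the vertical pin hole at the top face of the fork's upper ear, 106 mm above the table (axes as rail_bed). Two level steel ears, each 10 mm thick and 44 x 50 mm, one above the other with a 20 mm gap (upper ear 96 to 106 mm, lower ear 66 to 76 mm above the table); both holes 15.6 mm, on one vertical axis; the space under the lower ear is open down to the rail floor at 12 mm.
- lug_eye (a point): Centre of the eye (vertical hole, 15.6 mm) at the top face of the roller stand's lug, 93 mm above the table. The lug is a level dark steel bar 34 mm wide, 14 mm thick, that points from the stand to the fork and enters the gap between the ears.
- stand_tongue (a point): Top centre of the roller stand's upright tongue, 181 mm above the table: a black plate 14 mm thick along the rail and 44 mm wide across it, free on both faces for the top 40 mm; a good place to grip from above, fingers closing along the rail. Below 140 mm the plate is 96 mm wide (31 mm to one side, 65 to the other) with three white rollers of 31 mm on the face away from the fork. The eye is 112 mm from the tongue along the rail, towards the fork.
- roller_stand (a joint): Position of the roller stand on the rail in m: 0 when the eye is exactly in line with the ears' holes, positive when the stand is that far away from the fork (it moves along rail_bed's -y), at least -0.008 (too far in), at most 0.15. The stand weighs 0.7 kg, slides with about 3 N of friction and stays where it is left.
- pin_rack: Fixed aluminium pin rack, a little bench 50 x 150 mm, top plate 12 mm thick with its top face 72 mm above the table, on two end legs. Origin on the table under its centre, y along its length. Two 15.6 mm through holes at y = -45 and +45 mm, one pin hanging in each by its collar; which pin is where varies.
- large_pin: The larger pin, upright: steel shank 14 mm thick and 58 mm long below the collar (its last 5 mm taper to 7 mm), round collar 30 mm wide and 6 mm thick, above it a black cylindrical knob 28 mm in diameter, from 6 to 44 mm above the collar's underside. About 0.15 kg. Origin on the axis at the collar's underside, z up along the pin to the knob. It starts in the rack, collar underside at 72 mm.
- small_pin: The smaller pin, to be left in the rack: shank 8 mm thick and 40 mm long, collar 22 mm wide, black knob 18 mm in diameter, top 31 mm above the collar's underside. Origin as large_pin.
- spool_tall: Dark thread spool, upright cone 72 mm wide and 120 mm tall. Origin at the centre of its underside, z up.
- spool_short: Small blue thread spool beside the pin rack, 52 mm wide and 62 mm tall. Origin at the centre of its underside, z up.
- varnish: Amber varnish jar with a white cap, 48 mm wide and 60 mm tall, standing beside the rail on its far (+x) side; only in the way. Origin at the centre of its underside.
- spool_grey: Grey thread spool, 64 mm wide and 100 mm tall. Origin at the centre of its underside, z up.
There are look-alikes about, which are no part of the job. Leave any orange or red look-alike of the large_pin alone.

How it is judged:
On the way:
1. the roller stand has been slid to the fork, its eye about in line with the ears' holes (within 8 mm) (value of joint roller_stand below 0.008 m), for 0.2 s.
At the end, for the whole second after the job is handed in: The larger pin stands upright (within 0.06 rad) through upper ear, eye and lower ear: its collar's underside is within 4 mm of the hole centre on the upper ear's top face, the roller stand's eye is within 3 mm of the holes' axis, and the pin is at rest and released (distance between large_pin and fork_top below 0.004 m and angle between large_pin's own z axis and vertical below 0.06 rad and value of joint roller_stand between -0.003 and 0.003 m and linear speed of large_pin below 0.02 m/s and contact force between large_pin and the fingers below 0.1 N); the robot touches nothing.
It fails at once if the smaller pin is taken from the rack or moved more than 30 mm (distance of small_pin from where it was at the start of the episode above 0.03 m).
It fails at once if the tall dark thread spool is knocked over (angle between spool_tall's own z axis and vertical above 0.6 rad).
It fails at once if the small blue thread spool is knocked over (angle between spool_short's own z axis and vertical above 0.6 rad).
It fails at once if the grey thread spool is knocked over (angle between spool_grey's own z axis and vertical above 0.6 rad).
It also fails if it takes over 58 s, if anything falls off the work surface, if the arm or the gripper's body presses on something with over 40 N, if the wrist force passes 120 N, or if a joint passes its speed limit or range.

## Robot

A 6-joint arm with a two-finger parallel gripper is mounted at the origin on the work surface. World frame = base frame: x ahead of the robot, y to its left, z up, the work surface at z = 0. Lengths are in m, angles in rad, forces in N, time in s.
With the tool pointing down it reaches from about 0.3 to 0.875 m from the base axis. Payload 6.4 kg.
Tool frame: the origin (TCP) lies at the very end of the fingers, on their centre line; the grasp point (between the pads) lies ctrl.pinch_z behind it (ctrl.pinch_z is the distance from the TCP to the grasp point, in m); y points along the fingers, z is the direction in which the jaws open and shut, and the axes are right-handed (so a half turn about y gives the same grasp; the last joint's range is limited). The gripper opens to 85 mm and grips with 20 to 120 N. Pads are 22 mm wide; open, the fingers measure 114 mm over their backs; the gripper's body (76 mm by 85 mm) begins 54 mm behind the grasp point. The pads swing forward as they close: fully open they stand 13 mm farther back than shut.
Start: joints at [-1.323, 0.181, 1.607, -0, 1.354, -0.206], TCP at [0.252, -0.517, 0.231] pointing down, gripper open.
Joint ranges: [-2.99, 2.99], [-0.89, 2.07], [0.3, 2.58], [-1.14, 4.28], [0, 2.63], [-3.12, 3.12]. Speed limits (rad/s): [2.57, 2.57, 3.01, 3.14, 3.14, 3.14].

## Interface

Orientations are given as a unit quaternion [w, x, y, z].
In Python, from bench import ctrl gives the robot as it stands.
- The arm moves only by the shell command python3 -m pendant 'ROWS'. ROWS is JSON, one flat list of numbers, 7 for each row, row after row: the shift along the world's x, y, z in m, then the turn, a rotation vector about the world's x, y, z in degrees, then the finger opening in m, from 0 to 0.0854. In form: [tx, ty, tz, rx, ry, rz, hand, tx, ty, tz, rx, ry, rz, hand, ...]. A call has 1 to 12 rows; each row shifts and turns the commanded pose from where the row before left it; what a row does not reach is not made up. A row lasts 1/8 s, in which the tool goes at most 62.5 mm and 10.7 degrees, less where a joint would pass 70% of its speed; a pose out of reach is approached as far as the arm can. A call with a gripper value outside its range is refused whole. The fingers move at their own pace and stop on an object; the grip force is fixed at half the most. Time passes only in rows, so rows that do not move let the fingers close. It gives the time, the measured TCP pose, the force and the opening at its end, in the units of the state.
- ctrl.get_obs(): the state, without advancing time (a new reading comes with each control period).
- ctrl.camera(name): name is "scene" or "top" or "wrist"; returns the picture (420x560x3 uint8, red, green, blue); there is no depth.
- ctrl.camera_info(name): a dict with "fx", "fy", "cx", "cy" (pixels), "origin" and "rotation" of the camera in the world; the wrist camera has in their place "tool_from_camera" (4x4, takes a point from camera to tool coordinates, whose origin is the TCP and whose axes are the tool frame's). Camera axes: x right, y down, z forward; pixel columns grow to the right and rows downward; lengths in m; the calibration is good to about 2 mm. A picture is of the moment at which its call begins: read the wrist's pose just before it. camera_info takes no time and is no camera call.
- ctrl.hand_in(): hands the job in, once; it reports no verdict.
Trained networks look in the newest picture that a camera, given by its name, has taken for a name from the list of things; names that differ only in an ending like _2 or _b are one class to them, and where a whole thing is asked for, a point or a joint stands for the part that bears it (a point fixed in the world has none). Each returns a list of dicts, best first, with "score" (0 to 1); they miss things now and then, are a little off and sometimes report something else, mostly with a low value. They report only what shows in the picture. A call takes as long as a camera call. They do not tell look-alikes from the thing itself.
- ctrl.silhouettes(target, camera): "mask" (420x560 bool, what is visible of it) and "bbox" ([left, top, right, bottom] in pixels, round what is visible of it).
The state is a dict: "time_s": time; "q": joint angles; "dq": joint speeds; "joint_efforts": joint torques, N m; "eef_pos": TCP position; "eef_rot": TCP orientation; "wrist_force": force on the tool from outside, world axes, zero at the start; "torque": the same for the moment, N m; "opening": opening from 0.0 (shut) to 1.0 (fully open).
Only numpy, scipy, OpenCV 4.12 (cv2) and the standard library are available. Lean on these libraries where they do the work, as an engineer would, in place of code of your own. Each camera call takes 0.05 s, during which the arm holds its last target.

## Working session

There is one attempt and no reset: what is moved stays moved. The work goes in short steps, Python scripts to look and compute and a shell command to move; the robot and the scene stay as the last step left them, time stands still between calls to the robot, and variables do not carry over. Pictures are saved under pics/ and viewed, and the job is handed in when it is done.

```bash
ls; mkdir -p pics; cat > h.py <<'E'
import numpy as np,cv2,json
from bench import ctrl
from scipy.spatial.transform import Rotation as R
def save(im,n): cv2.imwrite('pics/'+n,cv2.cvtColor(im,cv2.COLOR_RGB2BGR))
def cam(name,obs=None):
    i=ctrl.camera_info(name)
    K=np.array([[i['fx'],0,i['cx']],[0,i['fy'],i['cy']],[0,0,1]])
    if 'origin' in i: return K,np.array(i['rotation']),np.array(i['origin'])
    o=obs or ctrl.get_obs(); q=o['eef_rot']
    Rt=R.from_quat([q[1],q[2],q[3],q[0]]).as_matrix(); T=np.array(i['tool_from_camera'])
    return K,Rt@T[:3,:3],Rt@T[:3,3]+np.array(o['eef_pos'])
def proj(c,P):
    K,Rm,o=c; p=(np.atleast_2d(P)-o)@Rm; p=p@K.T; return p[:,:2]/p[:,2:]
def back(c,uv,z):
    K,Rm,o=c; d=Rm@np.linalg.inv(K)@np.array([uv[0],uv[1],1.]); return o+d*(z-o[2])/d[2]
E
python3 - <<'E'
from h import *
o=ctrl.get_obs();print(o,ctrl.pinch_z)
for n in ['scene','top','wrist']:
    save(ctrl.camera(n),n+'0.png'); c=cam(n,o); print(n,c)
E
```

```text
pics
{'time_s': 0.0, 'q': array([-1.32328527e+00,  1.81575600e-01,  1.60799829e+00,  1.83609128e-05,
        1.35378690e+00, -2.06328609e-01]), 'dq': array([-0.00225124,  0.00142046, -0.00060236,  0.00156727,  0.0015656 ,
       -0.00157167]), 'joint_efforts': array([-2.10555918e-03, -4.44881809e+01, -3.51336873e+01, -5.15658285e-04,
        9.07135749e-03,  2.91055790e-05]), 'eef_pos': array([ 0.25196107, -0.51624984,  0.23036941]), 'eef_rot': array([ 0.15907507, -0.15908814,  0.68960455, -0.6883543 ]), 'wrist_force': array([ 0.37480481, -0.32663782,  0.2668064 ]), 'torque': array([-0.01884568, -0.03411957,  0.03797768]), 'opening': 0.9968188146181356} 0.0187
scene (array([[439.13650072,   0.        , 273.71070906],
       [  0.        , 439.13650072, 211.94326786],
       [  0.        ,   0.        ,   1.        ]]), array([-0.33444342,  0.83936538,  0.39508917, -0.16588519]), array([ 1.18159939, -0.44579169,  0.97068922]))
top (array([[475.25589657,   0.        , 279.19006893],
       [  0.        , 475.25589657, 207.5188069 ],
       [  0.        ,   0.        ,   1.        ]]), array([-0.01621905,  0.71524702, -0.69806886,  0.02930047]), array([0.44754969, 0.04864851, 1.37358339]))
wrist (array([[321.58649378,   0.        , 278.46086447],
       [  0.        , 321.58649378, 209.66277224],
       [  0.        ,   0.        ,   1.        ]]), array([[ 4.38051555e-01, -8.60516050e-01, -2.60044156e-01],
       [-8.98949766e-01, -4.19448682e-01, -1.26301707e-01],
       [-3.90533035e-04,  2.89093293e-01, -9.57300849e-01]]), array([ 0.31855221, -0.48369558,  0.37225287]))
```

Rotation of fixed cameras is a quaternion; I'll fix the helper.

```bash
python3 - <<'E'
s=open('h.py').read()
s=s.replace("return K,np.array(i['rotation']),np.array(i['origin'])","q=np.array(i['rotation']); return K,(q if q.ndim==2 else R.from_quat([q[1],q[2],q[3],q[0]]).as_matrix()),np.array(i['origin'])")
open('h.py','w').write(s)
E
python3 - <<'E'
from h import *
print(cam('top')[1])
E
```

```text
[[ 0.02368271 -0.99763288  0.06455819]
 [-0.99953379 -0.02487363 -0.01770624]
 [ 0.01927012 -0.06410876 -0.99775685]]
```

View pics/scene0.png

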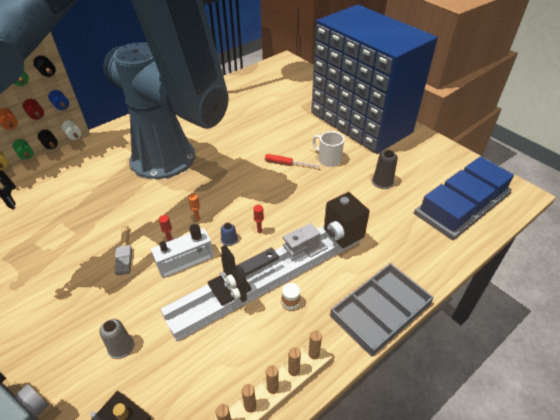

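View pics/top0.png

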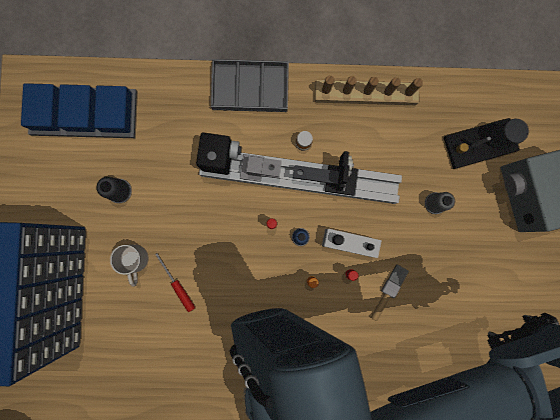

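View pics/wrist0.png

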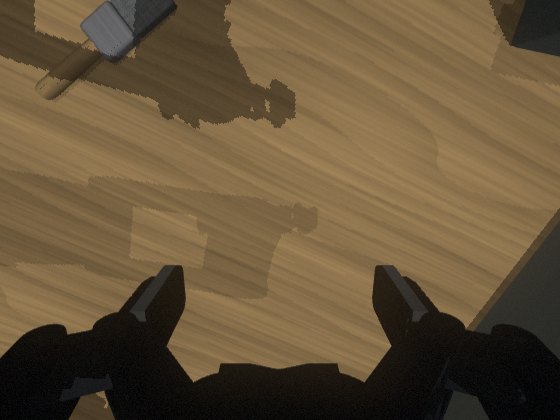

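The scene shows the rail with the stand, lug, fork and motor head. The rack sits in front of the rail at top-view (352,242), with the bigger knob at (338,239), the blue spool at (301,237) and red or orange look-alikes nearby. I'll measure next.

```bash
python3 - <<'E'
from h import *
ct=cam('top');cs=cam('scene')
im=ctrl.camera('top'); sc=ctrl.camera('scene')
save(cv2.resize(im[110:290,190:450],None,fx=3,fy=3,interpolation=cv2.INTER_CUBIC),'topz.png')
save(cv2.resize(sc[170:350,140:400],None,fx=3,fy=3,interpolation=cv2.INTER_CUBIC),'scz.png')
Z=dict(rail_bed=.04,stand_tongue=.14,lug_eye=.093,pin_rack=.072,large_pin=.116,small_pin=.103,spool_tall=.12,spool_short=.062,varnish=.06,spool_grey=.1)
for n,z in Z.items():
  for nm,c in(('top',ct),('scene',cs)):
    for d in ctrl.silhouettes(n,nm)[:4]:
        m=d['mask'];v,u=np.nonzero(m)
        if len(u)==0: continue
        p=(u.mean(),v.mean())
        print(n,nm,round(d['score'],2),np.round(d['bbox']),np.round(p,1),len(u),back(c,p,z).round(3))
E
```

```text
rail_bed scene 0.73 [209. 246. 279. 306.] [237.7 274.6] 1873 [ 0.595 -0.104  0.04 ]
rail_bed scene 0.55 [162. 194. 373. 339.] [268.9 266.4] 9361 [ 0.627 -0.026  0.04 ]
stand_tongue top 0.88 [294. 149. 361. 197.] [333.2 175.5] 1435 [ 0.615 -0.113  0.14 ]
stand_tongue scene 0.79 [207. 243. 278. 308.] [237.  274.1] 1973 [ 0.656 -0.141  0.14 ]
lug_eye top 0.69 [293. 153. 356. 198.] [333.  175.6] 1359 [ 0.621 -0.118  0.093]
lug_eye scene 0.83 [211. 246. 278. 304.] [237.6 274.3] 1749 [ 0.628 -0.123  0.093]
lug_eye scene 0.73 [ 98. 318. 138. 358.] [115.9 338.2] 950 [ 0.595 -0.428  0.093]
pin_rack top 0.79 [324. 228. 380. 255.] [351.5 242.6] 871 [ 0.44  -0.175  0.072]
pin_rack scene 0.62 [151. 228. 215. 279.] [182.  253.8] 1553 [ 0.469 -0.189  0.072]
large_pin top 0.62 [310. 276. 317. 290.] [312.4 281.5] 110 [ 0.336 -0.066  0.116]
large_pin top 0.56 [345. 268. 361. 280.] [351.7 274.4] 121 [ 0.357 -0.169  0.116]
large_pin top 0.5 [330. 234. 345. 243.] [337.3 239.1] 112 [ 0.449 -0.13   0.116]
large_pin scene 0.65 [160. 215. 172. 240.] [165.4 225.9] 204 [ 0.395 -0.186  0.116]
large_pin scene 0.
[... 435 characters left out ...]
 [384.7 169.3] 714 [0.617 0.422 0.12 ]
spool_short top 0.81 [294. 230. 312. 250.] [300.5 236.6] 256 [ 0.454 -0.035  0.062]
spool_short scene 0.71 [223. 225. 242. 245.] [228.4 234. ] 346 [ 0.483 -0.052  0.062]
varnish top 0.79 [296. 134. 314. 150.] [303.9 141. ] 261 [ 0.721 -0.039  0.06 ]
varnish top 0.43 [290. 147. 359. 199.] [333.  175.5] 1488 [ 0.626 -0.123  0.06 ]
varnish scene 0.64 [102. 318. 137. 358.] [116.1 338.2] 925 [ 0.574 -0.427  0.06 ]
varnish scene 0.55 [280. 287. 300. 312.] [290.3 296.5] 426 [ 0.742 -0.052  0.06 ]
spool_grey top 0.8 [423. 191. 454. 216.] [439.  201.9] 511 [ 0.556 -0.406  0.1  ]
spool_grey scene 0.91 [ 99. 317. 135. 359.] [115.8 338. ] 993 [ 0.599 -0.428  0.1  ]
```

View pics/topz.png

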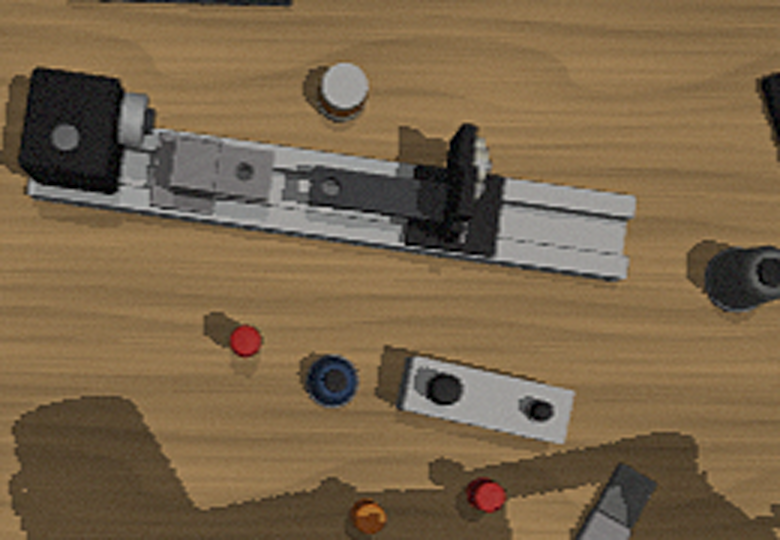

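View pics/scz.png

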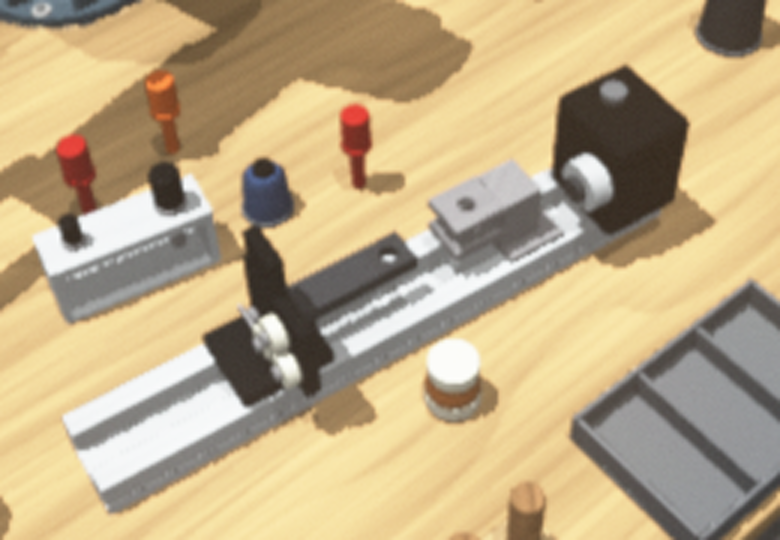

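```bash
cat > m.py <<'E'
from h import *
ct=cam('top');cs=cam('scene')
def tz(u,v):return (u/3+190-.33,v/3+110-.33)
def sz(u,v):return (u/3+140-.33,v/3+170-.33)
P={'fork':(tz(245,172),sz(466,204),.106),'eye':(tz(330,187),sz(388,258),.093),
'large':(tz(444,388),sz(165,171),.116),'small':(tz(540,410),sz(69,220),.103),
'railS_far':(tz(635,196),None,.04),'railS_near':(tz(622,279),None,.04),'railN':(tz(30,192),None,.034),
'tongue+':(tz(470,126),None,.181),
'rackA':(tz(413,356),None,.072),'rackB':(tz(402,408),None,.072),'rackC':(tz(574,388),None,.072),'rackD':(tz(563,441),None,.072),'rackScA':(None,sz(34,240),.072),'rackSD':(None,sz(195,178),.072)
}
for n,(a,b,z) in P.items():
    print(n,*(back(c,p,z).round(4)[:2] for c,p in((ct,a),(cs,b)) if p is not None))
E
python3 m.py
```

```text
fork [0.6381 0.0498] [0.6376 0.054 ]
eye [ 0.6284 -0.0274] [ 0.6322 -0.0283]
large [ 0.4493 -0.1304] [ 0.4465 -0.1285]
small [ 0.4318 -0.2184] [ 0.4304 -0.2174]
railS_far [ 0.635  -0.3195]
railS_near [ 0.5559 -0.3078]
railN [0.6245 0.2521]
tongue+ [ 0.6711 -0.1398]
rackA [ 0.4779 -0.1078]
rackB [ 0.4302 -0.0986]
rackC [ 0.4522 -0.2559]
rackD [ 0.4037 -0.2463]
rackScA [ 0.404  -0.2443]
rackSD [ 0.4337 -0.0957]
```

```bash
python3 - <<'E'
from h import *
o=ctrl.get_obs();q=o['eef_rot'];M=R.from_quat([q[1],q[2],q[3],q[0]]).as_matrix();print(M.round(3))
print(np.array(ctrl.camera_info('wrist')['tool_from_camera']).round(3))
a=np.degrees(np.arctan2(M[1,2],M[0,2]));print('jaw yaw',a, 'target', np.degrees(np.arctan2(.9926,.1216)), o['time_s'])
E
```

```text
[[-0.899 -0.     0.438]
 [-0.438 -0.    -0.899]
 [ 0.    -1.     0.   ]]
[[ 0.     0.957  0.289 -0.074]
 [-0.001 -0.289  0.957 -0.142]
 [ 1.    -0.001  0.001 -0.   ]
 [ 0.     0.     0.     1.   ]]
jaw yaw -64.00240019060118 target 83.01569288825671 1.25
```

```bash
python3 -m pendant '[0.03,0.03,0.02,0,0,-3,0.085,0.045,0.047,0.01,0,0,-4,0.085,0.045,0.047,0,0,0,-5,0.085,0.045,0.047,0,0,0,-5,0.085,0.045,0.047,0,0,0,-5,0.085,0.045,0.047,0,0,0,-5,0.085,0.045,0.047,0,0,0,-3,0.085,0.04,0.04,0,0,0,-3,0.085,0.024,0.025,0,0,0,0,0.085,0,0,0,0,0,0,0.085]'
python3 - <<'E'
from h import *
o=ctrl.get_obs(); im=ctrl.camera('wrist'); save(im,'w1.png'); print(o['eef_pos'],o['time_s'],o['q'])
c=cam('wrist',o)
for n,p in dict(tongue=[.616,-.139,.181],fork=[.638,.052,.106],eye=[.630,-.028,.093],large=[.448,-.1295,.116]).items(): print(n,proj(c,p).round(1))
E
```

```text
time_s: 2.5
eef_pos: [0.6061, -0.1492, 0.2605]
eef_rot: [-0.042, 0.042, 0.706, -0.706]
wrist_force: [-0.9, 0.4, 0.0]
opening: 0.998
[ 0.60613328 -0.14920447  0.26046871] 2.5 [-4.31416794e-01  2.66953690e-01  1.44434803e+00  3.99382138e-04
  1.43049096e+00  1.25770142e+00]
tongue [[263.2 207.8]]
fork [[ 62.4 186.1]]
eye [[152.8 181.6]]
large [[277.9 342.1]]
```

View pics/w1.png

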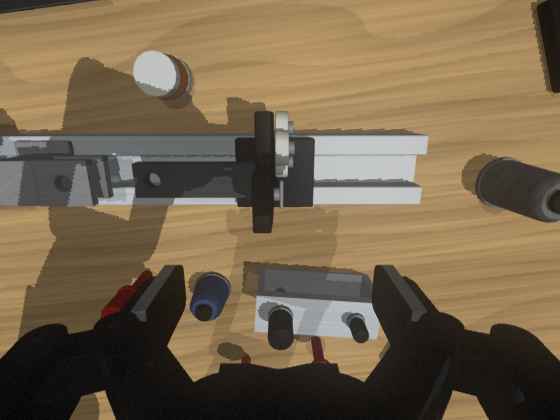

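The wrist view agrees with my estimates: tongue at (263,208), eye at (154,181), fork hole at (62,184), and the jaw axis lies along the rail. I'll go down and grip the tongue.

```bash
python3 -m pendant '[0.01,0.01,-0.03,0,0,0,0.07,0,0,-0.045,0,0,0,0.07,0,0,-0.036,0,0,0,0.07,0,0,0,0,0,0,0.0,0,0,0,0,0,0,0.0,0,0,0,0,0,0,0.0,0,0,0,0,0,0,0.0,0,0,0,0,0,0,0.0]'
```

```text
time_s: 3.55
eef_pos: [0.6163, -0.142, 0.1526]
eef_rot: [0.042, -0.044, -0.705, 0.706]
wrist_force: [-1.4, 1.3, 6.6]
opening: 0.15
```

```bash
python3 -m pendant '[0.0012,0.01,0,0,0,0,0,0.0024,0.02,0,0,0,0,0.0024,0.02,0,0,0,0,0.0018,0.015,0,0,0,0,0.0006,0.005,0,0,0,0,0,0,0,0,0,0,0,0,0,0,0,0,0,0,0,0,0,0,0,0]'
python3 - <<'E'
from h import *
o=ctrl.get_obs(); im=ctrl.camera('wrist'); save(im,'w2.png'); print(o['eef_pos'],o['time_s'])
save(cv2.resize(im[100:300,0:260],None,fx=3,fy=3,interpolation=cv2.INTER_CUBIC),'w2z.png')
im=ctrl.camera('top');save(cv2.resize(im[130:220,200:400],None,fx=4,fy=4,interpolation=cv2.INTER_CUBIC),'t2z.png')
im=ctrl.camera('scene');save(cv2.resize(im[190:340,180:380],None,fx=4,fy=4,interpolation=cv2.INTER_CUBIC),'s2z.png')
c=cam('wrist',o)
for n,p in dict(fork=[.638,.052,.106]).items(): print(n,proj(c,p).round(1))
E
```

```text
[ 0.61625265 -0.14195321  0.15262663] 3.55
fork [[-31.9 239.3]]$: bad value
```

View pics/w2z.png

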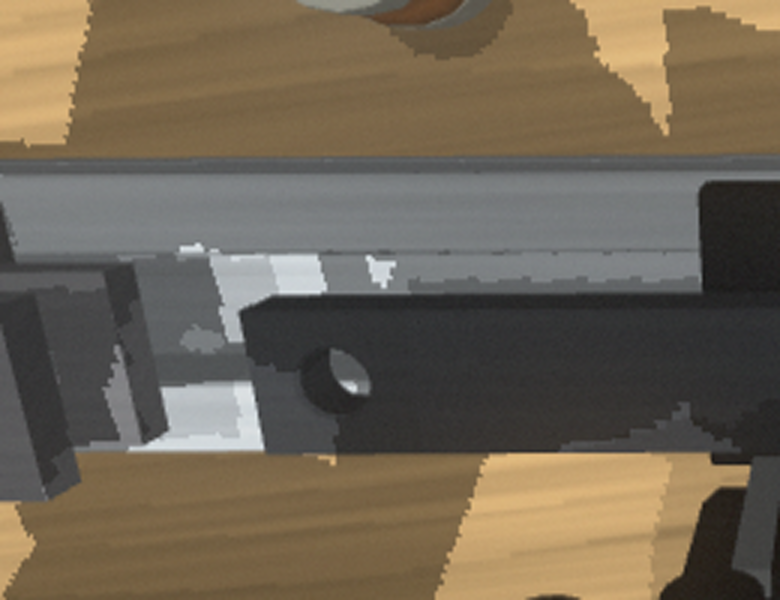

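View pics/s2z.png

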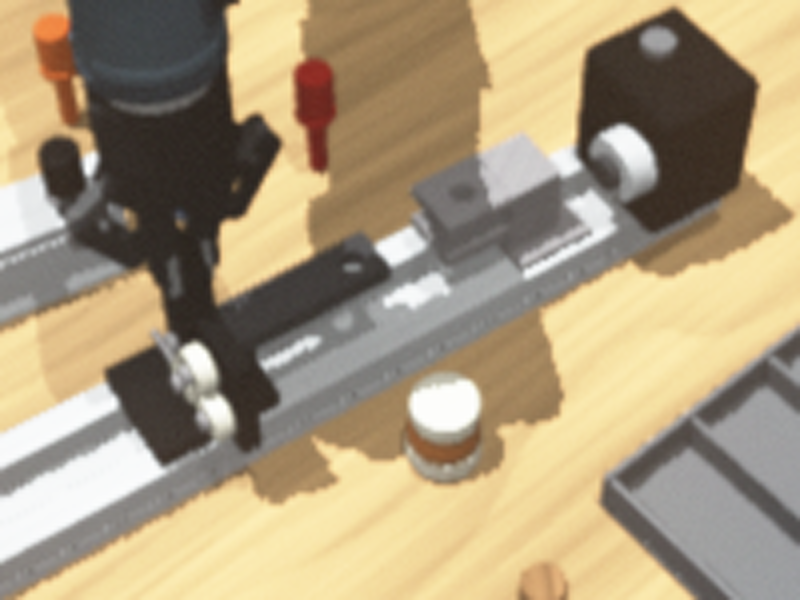

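View pics/t2z.png

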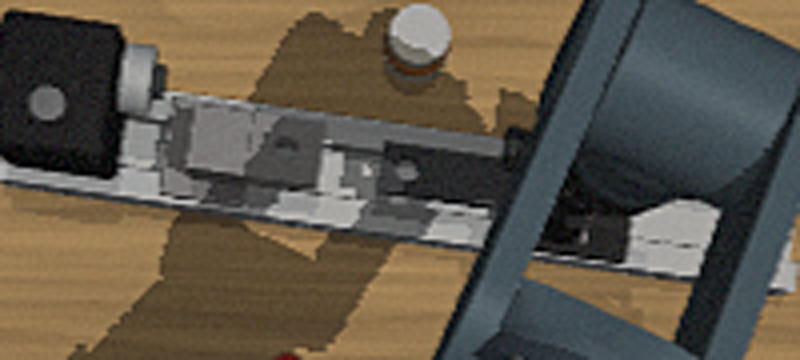

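The move was refused because I miscounted the numbers, so nothing moved. These pictures show the starting state with the tongue gripped and the eye at wrist pixel (112,226). I'll retype it.

```bash
python3 -m pendant '[0.0012,0.01,0,0,0,0,0, 0.0024,0.02,0,0,0,0,0, 0.0024,0.02,0,0,0,0,0, 0.0018,0.015,0,0,0,0,0, 0.0006,0.005,0,0,0,0,0, 0,0,0,0,0,0,0, 0,0,0,0,0,0,0]'
python3 - <<'E'
from h import *
o=ctrl.get_obs(); im=ctrl.camera('wrist'); save(im,'w3.png'); print(o['eef_pos'],o['time_s'])
save(cv2.resize(im[100:300,0:260],None,fx=3,fy=3,interpolation=cv2.INTER_CUBIC),'w3z.png')
im=ctrl.camera('top');save(cv2.resize(im[130:220,200:400],None,fx=4,fy=4,interpolation=cv2.INTER_CUBIC),'t3z.png')
im=ctrl.camera('scene');save(cv2.resize(im[190:340,180:380],None,fx=4,fy=4,interpolation=cv2.INTER_CUBIC),'s3z.png')
E
```

```text
time_s: 4.58
eef_pos: [0.6245, -0.0713, 0.1526]
eef_rot: [0.042, -0.044, -0.706, 0.706]
wrist_force: [-2.1, 2.4, 8.1]
opening: 0.147
[ 0.62447961 -0.07130512  0.152598  ] 4.575
```

View pics/w3z.png

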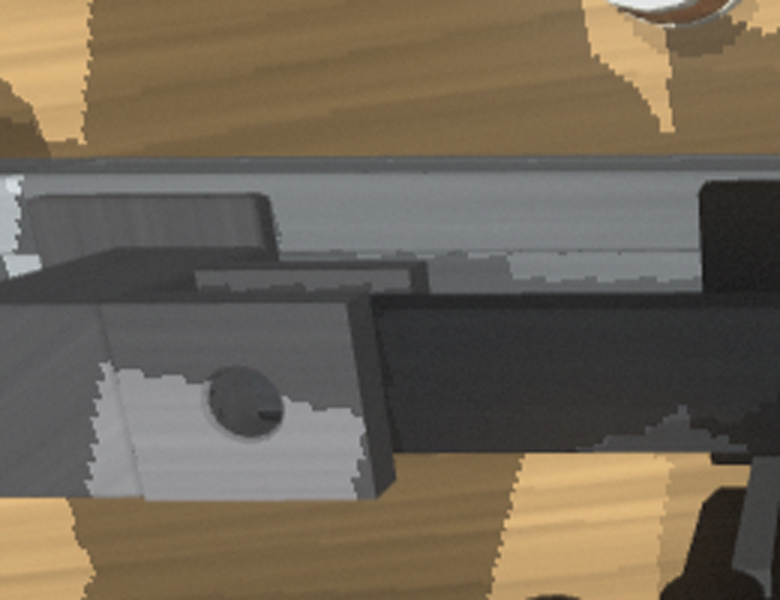

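View pics/s3z.png

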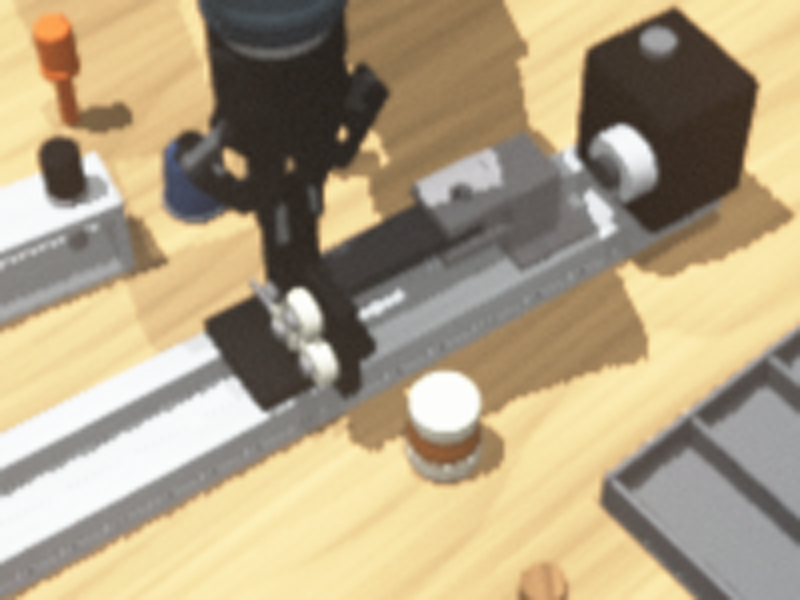

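View pics/t3z.png

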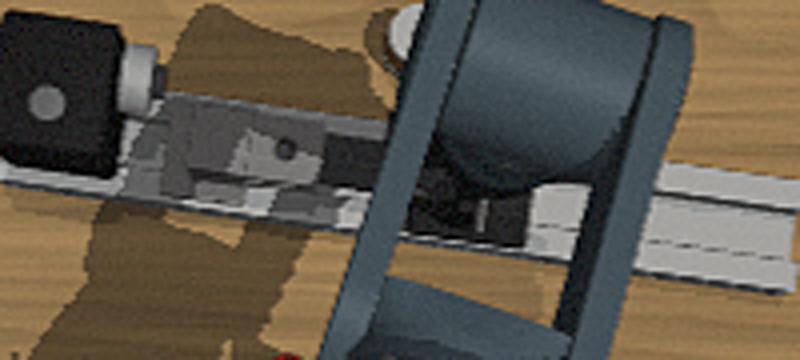

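```bash
python3 - <<'E'
from h import *
o=ctrl.get_obs(); c=cam('wrist',o); y=np.array([.1216,.9926])
f=back(c,(245.5/3-.33,403/3+100-.33),.106); e=back(c,(336/3-.33,380/3+100-.33),.093)
t=np.array(o['eef_pos'])
print(f,e,'remaining',(f-e)[:2]@y, 'lateral',(f-e)[:2]@np.array([.9926,-.1216]),'via112',(f-t)[:2]@y-.112,(e-t)[:2]@y)
E
```

```text
[0.64086899 0.0511215  0.106     ] [0.63980762 0.03866877 0.093     ] remaining 0.012489645856946233 lateral -0.0004607417536679365 via112 0.011536232826210774 0.11104658696926455
```

```bash
python3 -m pendant '[0.0007,0.006,0,0,0,0,0, 0.0007,0.006,0,0,0,0,0, 0,0,0,0,0,0,0, 0,0,0,0,0,0,0]'
python3 - <<'E'
from h import *
o=ctrl.get_obs(); im=ctrl.camera('wrist'); print(o['eef_pos'],o['time_s'])
save(cv2.resize(im[190:270,60:160],None,fx=7,fy=7,interpolation=cv2.INTER_CUBIC),'w4z.png')
im=ctrl.camera('top');save(cv2.resize(im[150:190,240:320],None,fx=8,fy=8,interpolation=cv2.INTER_CUBIC),'t4z.png')
im=ctrl.camera('scene');save(cv2.resize(im[220:260,260:340],None,fx=8,fy=8,interpolation=cv2.INTER_CUBIC),'s4z.png')
E
```

```text
time_s: 5.22
eef_pos: [0.6258, -0.0598, 0.1526]
eef_rot: [0.042, -0.044, -0.705, 0.706]
wrist_force: [-2.8, 0.4, 6.7]
opening: 0.152
[ 0.62581995 -0.05977691  0.15259916] 5.225
```

View pics/w4z.png

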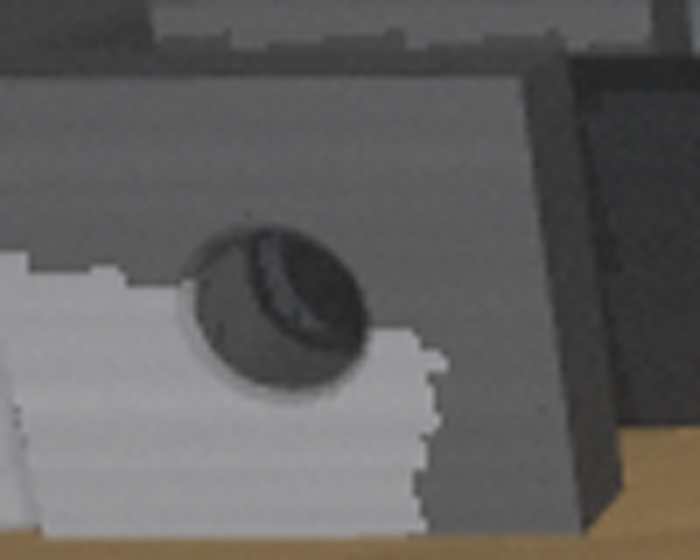

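View pics/s4z.png

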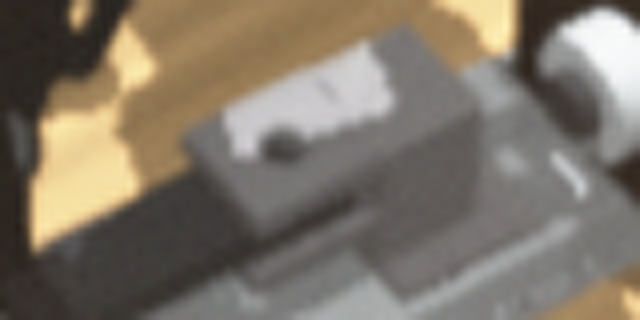

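View pics/t4z.png

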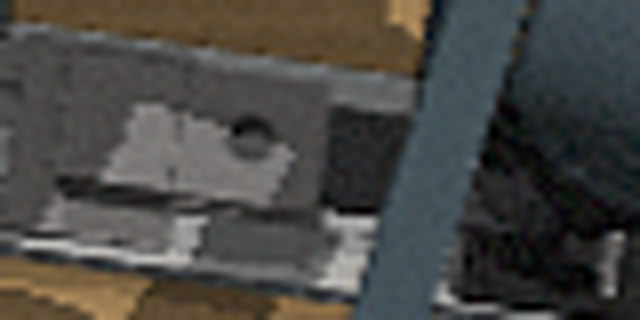

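```bash
python3 - <<'E'
from h import *
o=ctrl.get_obs(); c=cam('wrist',o); y=np.array([.1216,.9926,0]);y/=np.linalg.norm(y)
im=ctrl.camera('wrist')
f=back(c,(281/7+60-.43,311/7+190-.43),.106); print(f)
t=np.linspace(0,2*np.pi,60)
Z=cv2.resize(im[190:270,60:160],None,fx=7,fy=7,interpolation=cv2.INTER_CUBIC)
Z=np.clip(Z.astype(float)*1.8,0,255).astype(np.uint8)
def circ(A,d,z,col):
    p=f.copy();p[2]=z;p=p-y*d
    C=p+0.0078*np.c_[np.cos(t),np.sin(t),0*t]
    uv=(proj(c,C)-[60,190]+.43)*7
    cv2.polylines(A,[uv.round().astype(np.int32)],True,col,1)
outs=[]
for d in (0,.002):
    A=Z.copy()
    circ(A,0,.106,(255,0,0));circ(A,0,.096,(255,128,0));circ(A,d,.093,(0,255,0));circ(A,d,.079,(0,255,255));circ(A,0,.076,(90,90,255))
    outs.append(A[150:450,130:450])
outs.append(Z[150:450,130:450])
save(cv2.resize(np.hstack(outs),(800,250)),'ov4.png')
print(o['time_s'])
E
```

```text
[0.64086046 0.05131576 0.106     ]
5.375
```

View pics/ov4.png

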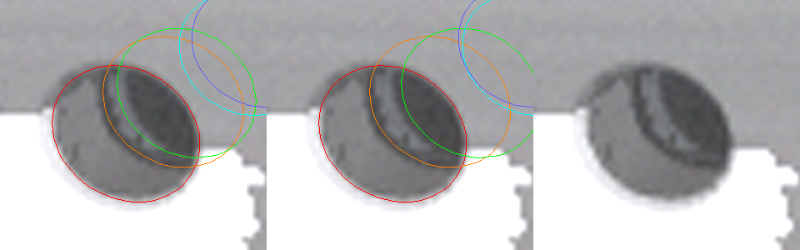

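```bash
python3 - <<'E'
from h import *
o=ctrl.get_obs(); c=cam('wrist',o); y=np.array([.1216,.9926,0]);y/=np.linalg.norm(y)
im=ctrl.camera('wrist')
f=back(c,(281/7+60-.43,311/7+190-.43),.106)
t=np.linspace(0,2*np.pi,120);s=16;x0,y0=84,218
Z=cv2.resize(im[y0:y0+34,x0:x0+34],None,fx=s,fy=s,interpolation=cv2.INTER_CUBIC)
Z=np.clip(Z.astype(float)*2.2,0,255).astype(np.uint8)
outs=[]
for d in (-.0015,0,.0015):
    A=Z.copy()
    for dd,z,col in((0,.106,(255,0,0)),(0,.096,(255,128,0)),(d,.093,(0,255,0))):
        p=f.copy();p[2]=z;C=p-y*dd+0.0078*np.c_[np.cos(t),np.sin(t),0*t]
        cv2.polylines(A,[((proj(c,C)-[x0,y0]+.5)*s).round().astype(np.int32)],True,col,1)
    outs.append(A[60:460,80:480])
save(cv2.resize(np.hstack(outs),(800,267)),'ov5.png')
save(np.hstack([outs[1],Z[60:460,80:480]]),'ov6.png')
E
```

```text
(no output)
```

View pics/ov6.png

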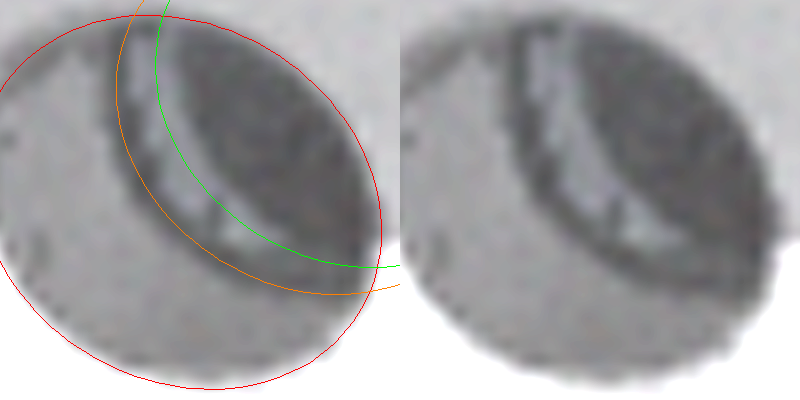

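View pics/ov5.png

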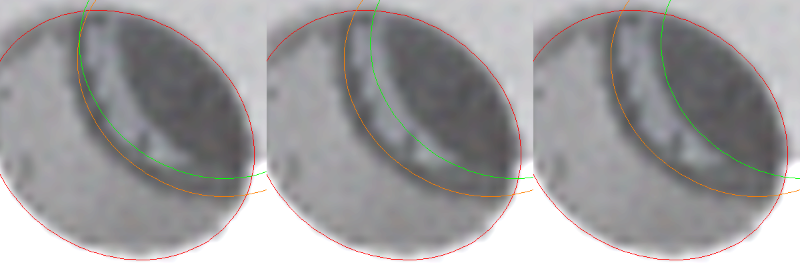

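The measured eye offset (111.0 mm against 112.1 mm to the hole) and the crescent in the picture both say about 1.2 mm is left. I'll nudge it.

```bash
python3 -m pendant '[0.00015,0.0013,0,0,0,0,0, 0,0,0,0,0,0,0, 0,0,0,0,0,0,0]'
cat > ov.py <<'E'
from h import *
import sys
o=ctrl.get_obs(); c=cam('wrist',o); y=np.array([.1216,.9926,0]);y/=np.linalg.norm(y)
im=ctrl.camera('wrist')
f=np.array([0.64086,0.05125,0.106]); print(o['eef_pos'],o['opening'],((f-o['eef_pos'])@y))
t=np.linspace(0,2*np.pi,120);s=16
pc=proj(c,f)[0].round().astype(int); x0,y0=pc-17
Z=cv2.resize(im[y0:y0+34,x0:x0+34],None,fx=s,fy=s,interpolation=cv2.INTER_CUBIC)
Z=np.clip(Z.astype(float)*2.2,0,255).astype(np.uint8)
outs=[Z[60:460,80:480]]
for d in (0,):
    A=Z.copy()
    for dd,z,col in((0,.106,(255,0,0)),(0,.096,(255,128,0)),(d,.093,(0,255,0))):
        p=f.copy();p[2]=z;C=p-y*dd+0.0078*np.c_[np.cos(t),np.sin(t),0*t]
        cv2.polylines(A,[((proj(c,C)-[x0,y0]+.5)*s).round().astype(np.int32)],True,col,1)
    outs.append(A[60:460,80:480])
save(np.hstack(outs),sys.argv[1])
E
python3 ov.py ov7.png
```

```text
time_s: 5.85
eef_pos: [0.6259, -0.0591, 0.1526]
eef_rot: [0.042, -0.044, -0.705, 0.707]
wrist_force: [-3.9, -1.7, 7.1]
opening: 0.155
[ 0.62591288 -0.05914047  0.15259213] 0.15536407421331616 0.11138884883214671
```

View pics/ov7.png

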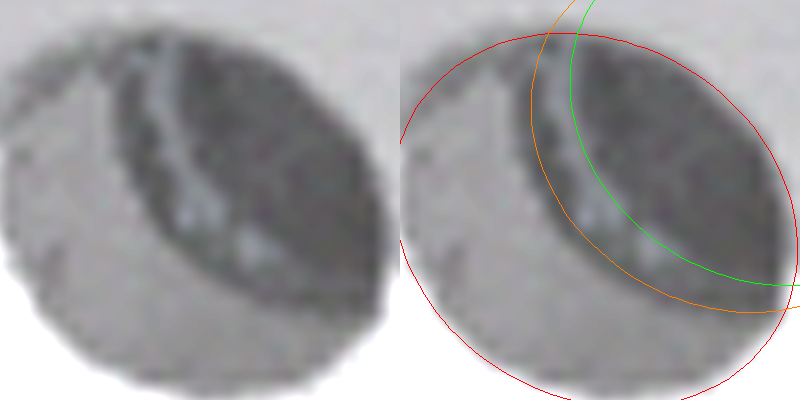

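The right edge of the band, which is the eye rim, is now within about 0.4 mm of aligned. I'll release, rise and go over the large pin.

```bash
python3 -m pendant '[0,0,0,0,0,0,0.06, 0,0,0,0,0,0,0.06, 0,0,0,0,0,0,0.06, 0,0,0.04,0,0,0,0.06, 0,0,0.04,0,0,0,0.06, -0.04,-0.015,0.02,0,0,0,0.055, -0.05,-0.02,0,0,0,0,0.055, -0.05,-0.02,0,0,0,0,0.055, -0.038,-0.016,-0.03,0,0,0,0.055, 0,0,-0.01,0,0,0,0.055, 0,0,0,0,0,0,0.055]'
python3 - <<'E'
from h import *
o=ctrl.get_obs(); im=ctrl.camera('wrist'); print(o['eef_pos'],o['time_s'])
save(im,'w8.png')
print(proj(cam('wrist',o),[[.448,-.1295,.116],[.448,-.1295,.072],[.431,-.218,.103],[.64086,.05125,.106],list(o['eef_pos'])]).round(1))
im=ctrl.camera('top');save(cv2.resize(im[150:190,240:320],None,fx=8,fy=8,interpolation=cv2.INTER_CUBIC),'t8z.png')
im=ctrl.camera('scene');save(cv2.resize(im[190:340,180:380],None,fx=4,fy=4,interpolation=cv2.INTER_CUBIC),'s8z.png')
E
```

```text
time_s: 7.28
eef_pos: [0.4471, -0.1291, 0.2096]
eef_rot: [-0.043, 0.043, 0.706, -0.706]
wrist_force: [0.4, -0.7, 0.5]
opening: 0.645
[ 0.44711927 -0.12910478  0.20961203] 7.275
[[279.2 212.1]
 [279.1 197.6]
 [390.1 214.4]
 [-36.1 -43.4]
 [279.3 270.7]]
```

View pics/w8.png

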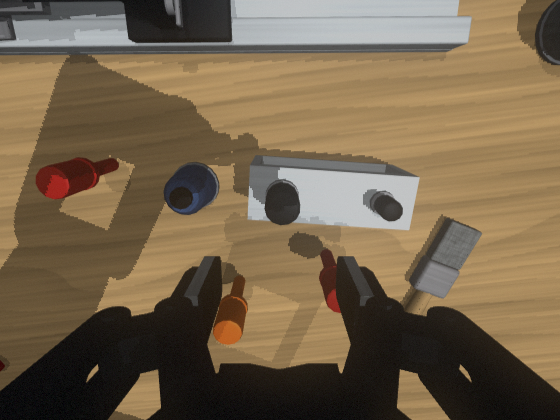

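View pics/s8z.png

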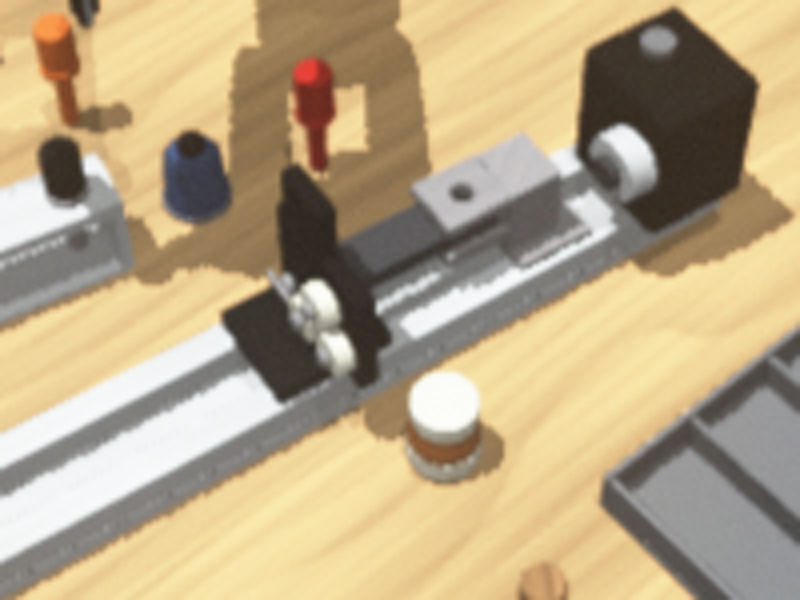

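View pics/t8z.png

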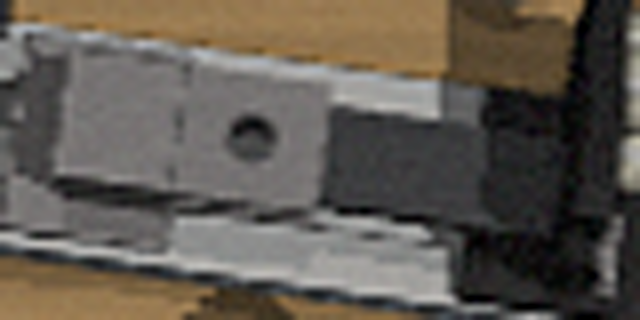

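```bash
python3 - <<'E'
from h import *
o=ctrl.get_obs(); im=ctrl.camera('wrist'); c=cam('wrist',o)
t=np.linspace(0,2*np.pi,60);s=8;x0,y0=245,165
Z=cv2.resize(im[y0:y0+70,x0:x0+80],None,fx=s,fy=s,interpolation=cv2.INTER_CUBIC);Z=np.clip(Z*2.0,0,255).astype(np.uint8)
p=back(c,(282.5,206),.116);print(p)
for z,r,col in((.116,.014,(255,0,0)),(.078,.014,(0,255,0)),(.078,.015,(0,255,255))):
    C=np.r_[p[:2],z]+r*np.c_[np.cos(t),np.sin(t),0*t]
    cv2.polylines(Z,[((proj(c,C)-[x0,y0]+.5)*s).round().astype(np.int32)],True,col,1)
save(Z,'pin9.png')
E
```

```text
[ 0.45356653 -0.13280052  0.116     ]
```

View pics/pin9.png

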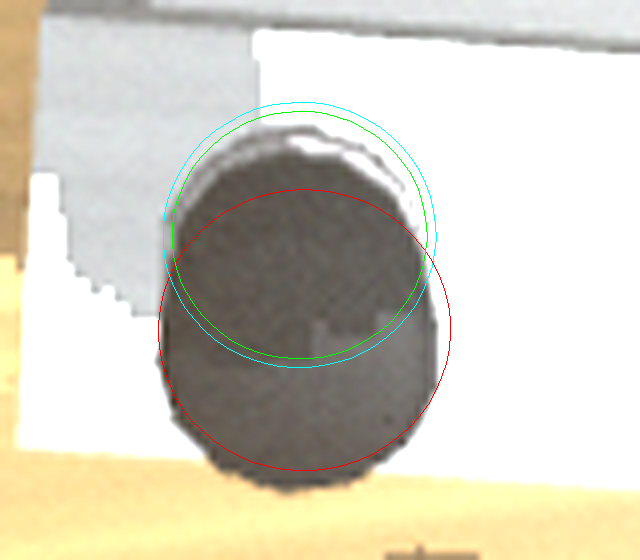

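```bash
python3 -m pendant '[0.0037,-0.0028,-0.04,0,0,0,0.055, 0,0,-0.045,0,0,0,0.055, 0,0,-0.03,0,0,0,0.055, 0,0,-0.012,0,0,0,0.055, 0,0,0,0,0,0,0.055]'
python3 - <<'E'
from h import *
o=ctrl.get_obs(); im=ctrl.camera('wrist'); print(o['eef_pos'],o['time_s'])
save(im,'w10.png')
E
```

```text
time_s: 8.1
eef_pos: [0.4509, -0.1319, 0.0828]
eef_rot: [-0.043, 0.043, 0.706, -0.706]
wrist_force: [0.2, -0.3, 0.5]
opening: 0.64
[ 0.45089986 -0.13186601  0.08279163] 8.1
```

View pics/w10.png

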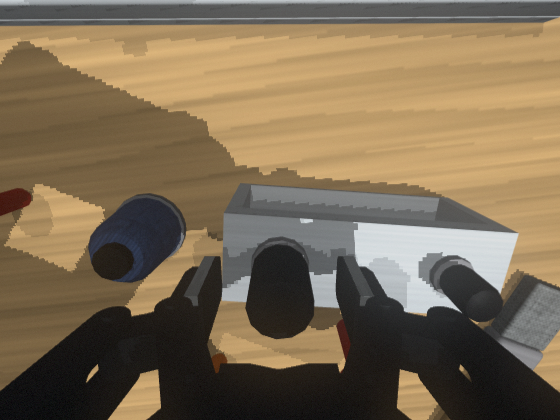

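The knob at (280,290) is centred between the fingers. I'll grip it and lift by 90 mm.

```bash
python3 -m pendant '[0,0,0,0,0,0,0, 0,0,0,0,0,0,0, 0,0,0,0,0,0,0, 0,0,0,0,0,0,0, 0,0,0.02,0,0,0,0, 0,0,0.04,0,0,0,0, 0,0,0.045,0,0,0,0, 0,0,0.03,0,0,0,0, 0,0,0,0,0,0,0]'
python3 - <<'E'
from h import *
o=ctrl.get_obs(); im=ctrl.camera('wrist'); print(o['eef_pos'],o['time_s'],o['opening']*.0854)
save(im,'w11.png')
im=ctrl.camera('scene');save(cv2.resize(im[150:300,120:320],None,fx=4,fy=4,interpolation=cv2.INTER_CUBIC),'s11.png')
E
```

```text
time_s: 9.28
eef_pos: [0.4521, -0.1329, 0.2207]
eef_rot: [0.041, -0.045, -0.705, 0.707]
wrist_force: [0.9, 0.6, -1.0]
opening: 0.309
[ 0.45210622 -0.13286981  0.22065911] 9.275 0.026400142431283875
```

View pics/w11.png

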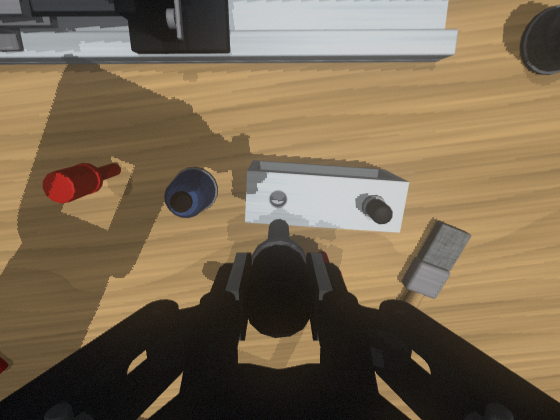

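View pics/s11.png

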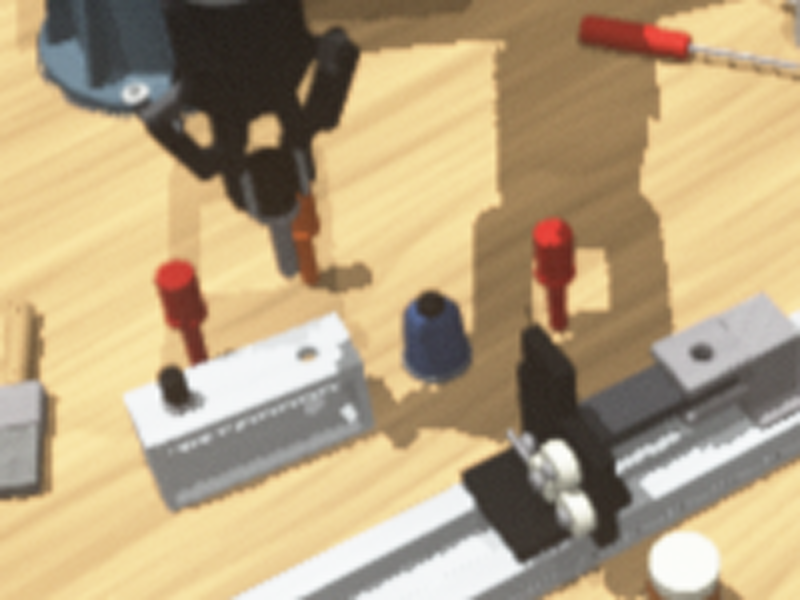

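```bash
cat > pin.py <<'E'
from h import *
import sys
o=ctrl.get_obs(); im=ctrl.camera('wrist'); c=cam('wrist',o); p=np.array(o['eef_pos'])
dz=float(sys.argv[2]) if len(sys.argv)>2 else .0108
zc=p[2]-dz
t=np.linspace(0,2*np.pi,60);s=8;x0,y0=235,200
Z=cv2.resize(im[y0:y0+70,x0:x0+90],None,fx=s,fy=s,interpolation=cv2.INTER_CUBIC);Z=np.clip(Z*2.0,0,255).astype(np.uint8)
for z,r,col in((zc-.058,.0035,(255,0,0)),(zc-.053,.007,(255,255,0)),(zc,.015,(0,255,0)),(zc+.006,.015,(0,255,255))):
    C=np.r_[p[:2],z]+r*np.c_[np.cos(t),np.sin(t),0*t]
    cv2.polylines(Z,[((proj(c,C)-[x0,y0]+.5)*s).round().astype(np.int32)],True,col,1)
save(Z,sys.argv[1]); print(p,R.from_quat(np.roll(o['eef_rot'],-1)).as_matrix().round(4).tolist())
E
python3 pin.py pin12.png
```

```text
[ 0.45017366 -0.13177176  0.21720738] [[-0.9925, -0.0003, -0.1219], [0.1219, 0.0002, -0.9925], [0.0003, -1.0, -0.0001]]
```

View pics/pin12.png

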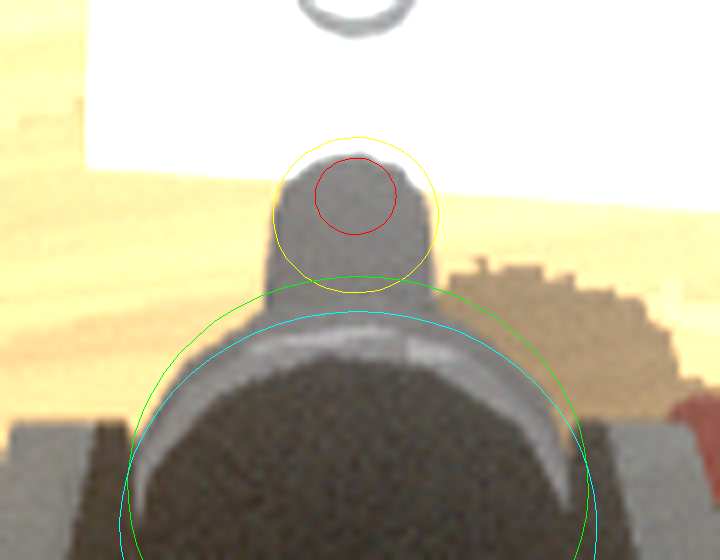

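```bash
python3 -m pendant '[0.02,0.02,0.005,0,0,0,0, 0.04,0.038,0,0,0,0,0, 0.04,0.038,0,0,0,0,0, 0.04,0.038,0,0,0,0,0, 0.03,0.029,0,0,0,0,0, 0.015,0.015,-0.01,0,0,0,0, 0.006,0.005,-0.015,0,0,0,0, 0,0,-0.01,0,0,0,0, 0,0,0,0,0,0,0, 0,0,0,0,0,0,0, 0,0,0,0,0,0,0]'
python3 - <<'E'
from h import *
o=ctrl.get_obs(); im=ctrl.camera('wrist'); print(o['eef_pos'],o['time_s'],o['opening']*.0854)
save(im,'w13.png')
im=ctrl.camera('scene');save(cv2.resize(im[150:300,200:400],None,fx=4,fy=4,interpolation=cv2.INTER_CUBIC),'s13.png')
E
python3 pin.py pin13.png
```

```text
time_s: 10.8
eef_pos: [0.6419, 0.0505, 0.1888]
eef_rot: [0.043, -0.044, -0.706, 0.706]
wrist_force: [0.8, 0.5, -1.2]
opening: 0.306
[0.64186743 0.05050183 0.18878196] 10.8 0.026173811160126837
[0.64182913 0.05071779 0.18859308] [[-0.9925, 0.0013, -0.1223], [0.1223, -0.0001, -0.9925], [-0.0013, -1.0, -0.0]]
```

View pics/w13.png

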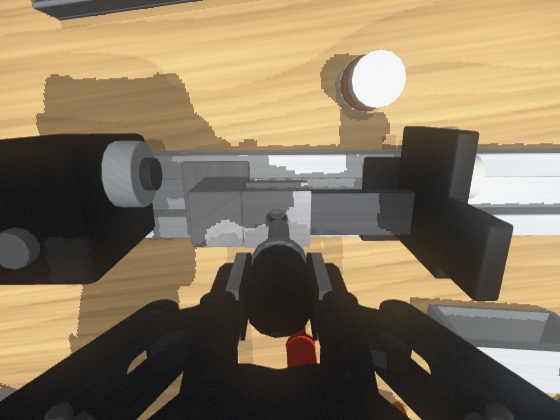

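View pics/s13.png

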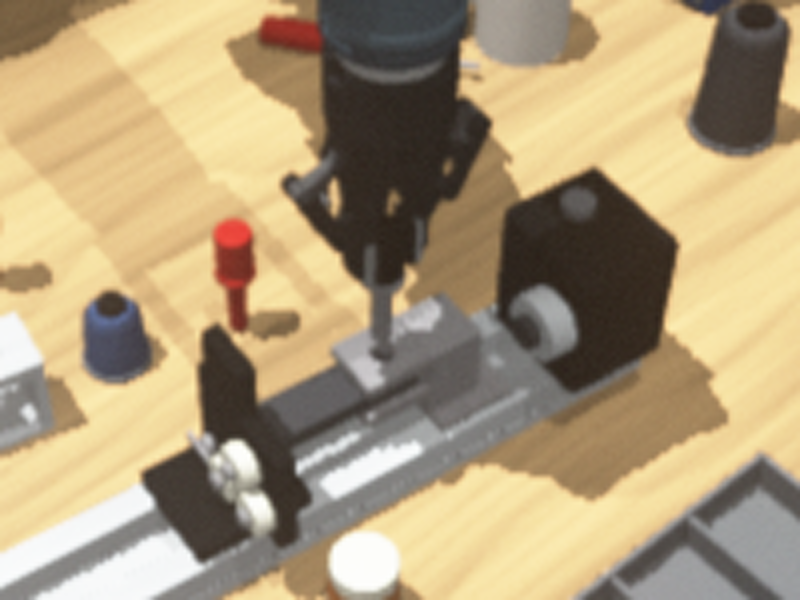

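View pics/pin13.png

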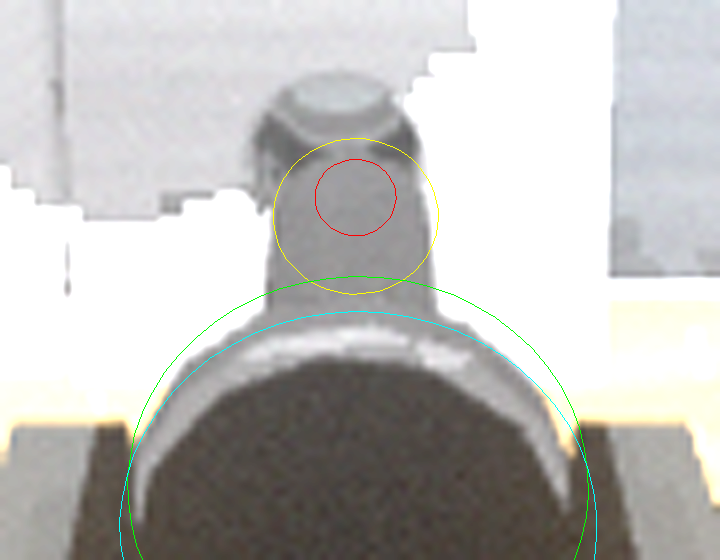

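```bash
cat > al.py <<'E'
from h import *
import sys
out,dx,dy,fx,fy=sys.argv[1],*map(float,sys.argv[2:6])
o=ctrl.get_obs(); im=ctrl.camera('wrist'); c=cam('wrist',o); p=np.array(o['eef_pos'])
zc=p[2]-.0108; a=p[:2]+[dx,dy]
t=np.linspace(0,2*np.pi,80);s=10;x0,y0=245,195
Z=cv2.resize(im[y0:y0+55,x0:x0+70],None,fx=s,fy=s,interpolation=cv2.INTER_CUBIC);Z=np.clip(Z*1.6,0,255).astype(np.uint8)
for xy,z,r,col in((a,zc-.058,.0035,(255,0,0)),(a,zc-.053,.007,(255,160,0)),(a,zc,.015,(0,255,0)),((fx,fy),.106,.0078,(0,0,255))):
    C=np.r_[xy,z]+r*np.c_[np.cos(t),np.sin(t),0*t]
    cv2.polylines(Z,[((proj(c,C)-[x0,y0]+.5)*s).round().astype(np.int32)],True,col,1)
save(Z,out); print(p,'pin',a,o['time_s'])
E
python3 al.py al1.png -.0013 .0003 .64086 .05125
```

```text
[0.64179559 0.05081107 0.18847083] pin [0.64049559 0.05111107] 10.95
```

View pics/al1.png

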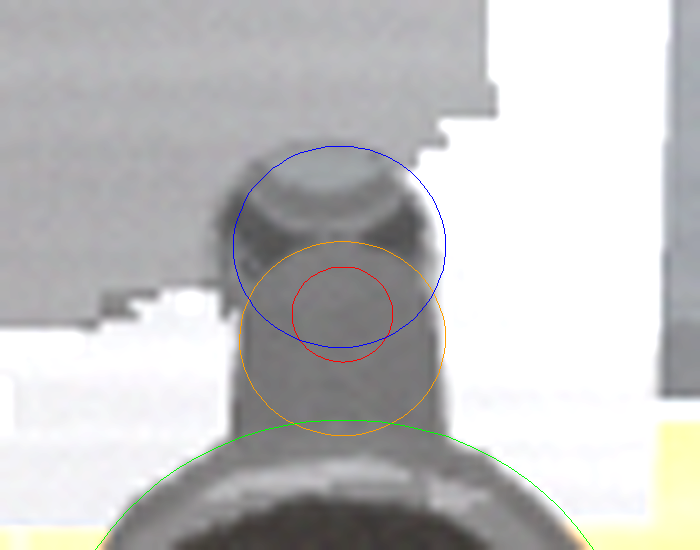

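Pin axis and hole nearly coincide, with the hole about 0.8 mm further in +x and +y. I'll correct that and enter the upper ear slowly.

```bash
python3 -m pendant '[0.0008,0.0007,0,0,0,0,0, 0,0,-0.006,0,0,0,0, 0,0,-0.004,0,0,0,0, 0,0,-0.004,0,0,0,0, 0,0,0,0,0,0,0, 0,0,0,0,0,0,0]'
python3 al.py al2.png -.0013 .0005 .6413 .0521
```

```text
time_s: 11.75
eef_pos: [0.6424, 0.0517, 0.1738]
eef_rot: [0.043, -0.043, -0.706, 0.706]
wrist_force: [0.4, -0.5, -1.5]
opening: 0.314
[0.64243628 0.05172055 0.17383753] pin [0.64113628 0.05222055] 11.75
```

View pics/al2.png

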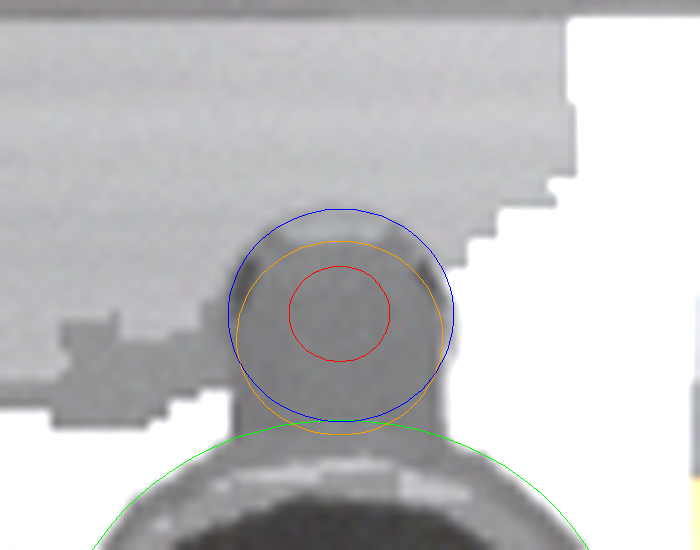

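The hole now rings the shank concentrically at (340,315) in the zoom, with the tip at the surface. I'll lower it a bit at a time, watching the force.

```bash
python3 -m pendant '[0,0,-0.004,0,0,0,0, 0,0,-0.004,0,0,0,0, 0,0,-0.003,0,0,0,0, 0,0,0,0,0,0,0]'; python3 al.py al3.png -.0013 .0005 .6413 .0521
```

```text
time_s: 12.3
eef_pos: [0.6421, 0.0518, 0.1623]
eef_rot: [-0.043, 0.043, 0.706, -0.706]
wrist_force: [0.1, -0.4, -1.2]
opening: 0.309
[0.64207372 0.05177647 0.16225709] pin [0.64077372 0.05227647] 12.3
```

View pics/al3.png

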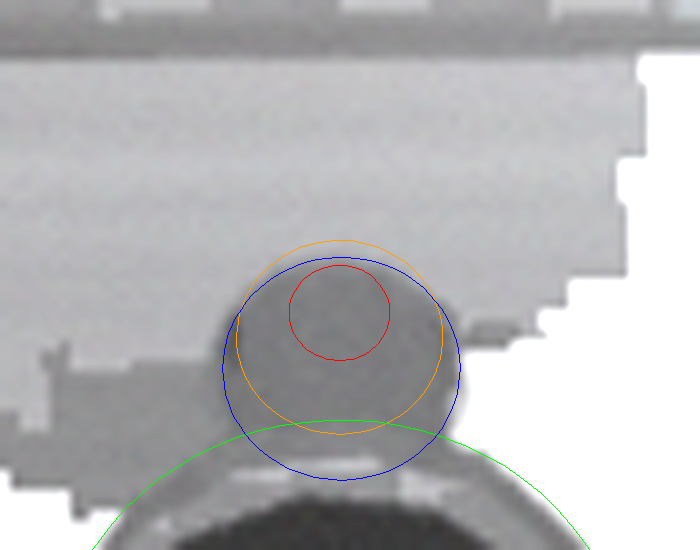

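The shank is in the upper ear with no contact force. Next the eye.

```bash
python3 -m pendant '[0,0,-0.003,0,0,0,0, 0,0,-0.003,0,0,0,0, 0,0,-0.003,0,0,0,0, 0,0,0,0,0,0,0]'
```

```text
time_s: 12.85
eef_pos: [0.6421, 0.0517, 0.1533]
eef_rot: [-0.043, 0.043, 0.706, -0.706]
wrist_force: [0.1, 0.7, -1.8]
opening: 0.309
```

```bash
python3 -m pendant '[0,0,-0.004,0,0,0,0, 0,0,-0.004,0,0,0,0, 0,0,-0.003,0,0,0,0, 0,0,0,0,0,0,0]'
```

```text
time_s: 13.35
eef_pos: [0.6421, 0.0517, 0.1423]
eef_rot: [-0.043, 0.043, 0.706, -0.706]
wrist_force: [-0.2, -0.5, -1.8]
opening: 0.311
```

Through the eye and into the lower ear without load. I'll continue down.

```bash
python3 -m pendant '[0,0,-0.004,0,0,0,0, 0,0,-0.005,0,0,0,0, 0,0,-0.005,0,0,0,0, 0,0,-0.005,0,0,0,0, 0,0,-0.003,0,0,0,0, 0,0,0,0,0,0,0]'
```

```text
time_s: 14.1
eef_pos: [0.6422, 0.0517, 0.1204]
eef_rot: [-0.043, 0.043, 0.706, -0.706]
wrist_force: [0.0, 0.2, -1.6]
opening: 0.311
```

```bash
python3 -m pendant '[0,0,-0.0015,0,0,0,0, 0,0,-0.0015,0,0,0,0, 0,0,0,0,0,0,0]'; python3 - <<'E'
from h import *
save(ctrl.camera('wrist'),'w20.png')
E
```

```text
time_s: 14.48
eef_pos: [0.6426, 0.0517, 0.1184]
eef_rot: [0.043, -0.043, -0.706, 0.706]
wrist_force: [-1.3, 0.0, 3.4]
opening: 0.309
```

View pics/w20.png

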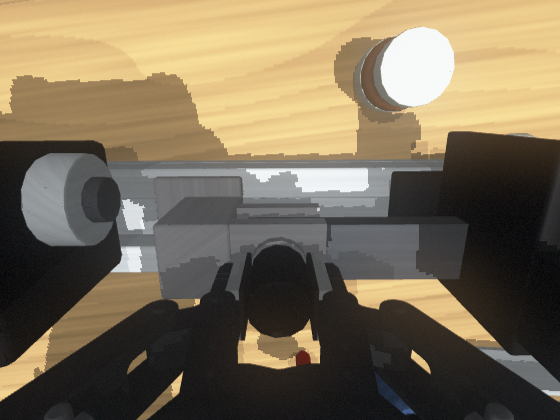

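The upward force rose by 5 N, so the collar is on the ear. I'll release and retreat straight up.

```bash
python3 -m pendant '[0,0,0,0,0,0,0.055, 0,0,0,0,0,0,0.055, 0,0,0,0,0,0,0.055, 0,0,0.02,0,0,0,0.055, 0,0,0.04,0,0,0,0.055, 0,0,0.05,0,0,0,0.055, -0.03,0,0.04,0,0,0,0.055, -0.05,-0.02,0,0,0,0,0.055, -0.05,-0.03,0,0,0,0,0.055, 0,0,0,0,0,0,0.055, 0,0,0,0,0,0,0.055]'; python3 - <<'E'
from h import *
o=ctrl.get_obs();save(ctrl.camera('wrist'),'w21.png')
c=cam('wrist',o);print(proj(c,[[.6413,.0521,.15],[.6413,.0521,.106]]))
im=ctrl.camera('scene');save(cv2.resize(im[170:320,180:380],None,fx=4,fy=4,interpolation=cv2.INTER_CUBIC),'s21.png')
im=ctrl.camera('top');save(cv2.resize(im[110:260,190:390],None,fx=4,fy=4,interpolation=cv2.INTER_CUBIC),'t21.png')
E
```

```text
time_s: 15.9
eef_pos: [0.5132, 0.0016, 0.2696]
eef_rot: [0.042, -0.045, -0.706, 0.706]
wrist_force: [-0.2, -0.4, 0.2]
opening: 0.643
[[189.42022244  46.74596569]
 [202.78928355  56.87740604]]
```

View pics/w21.png

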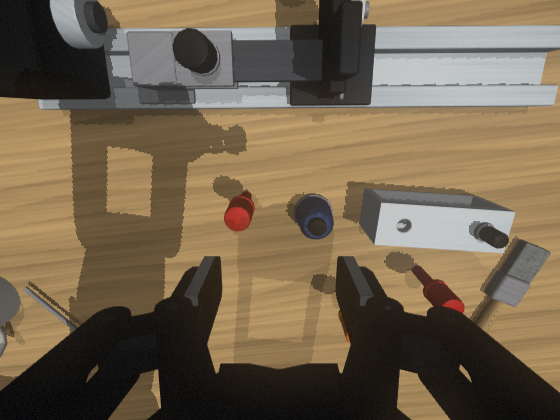

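View pics/s21.png

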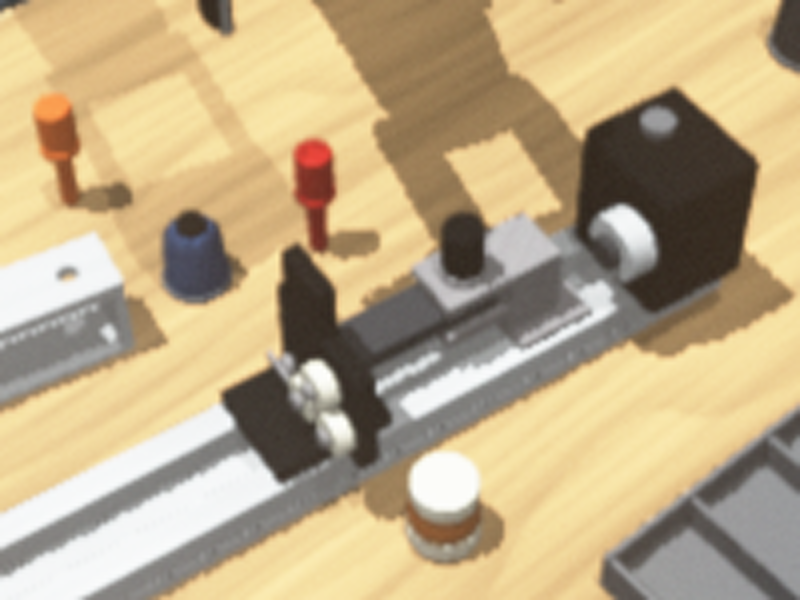

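View pics/t21.png

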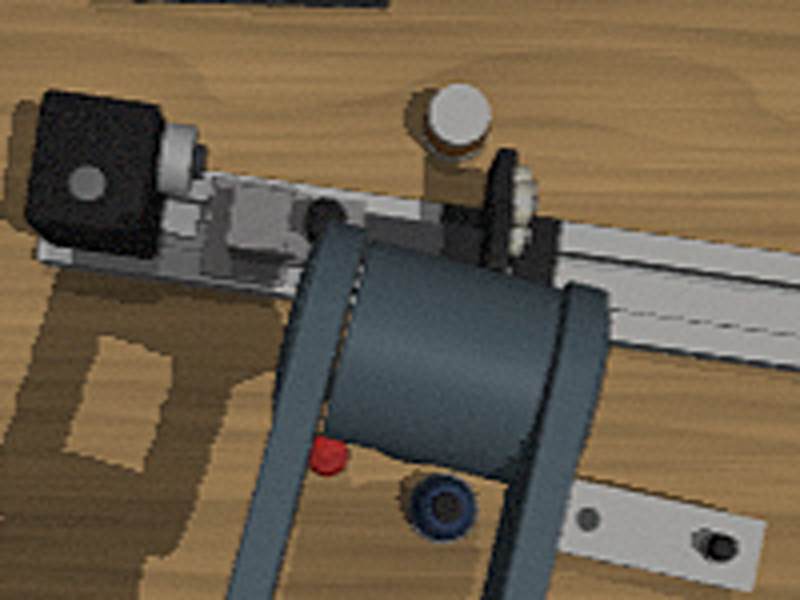

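The pin stands upright on the upper ear: knob top at about (189,47) and collar at (203,55) in the wrist view, where predicted. The small pin is in the rack, and the blue spool and look-alikes stand. I'll hand in.

```bash
python3 - <<'E'
from h import *
o=ctrl.get_obs();print(o['time_s'],o['wrist_force'],np.abs(o['dq']).max());print(ctrl.hand_in())
E
```

```text
16.05 [-0.35826662  0.3363761   0.43626614] 0.008874531217151774
the job is handed in; nothing more can be done
None
```

I slid the roller stand to the fork by gripping its tongue. I then took the large pin from the rack and lowered it through the upper ear, eye and lower ear until the collar met the upper ear. After that I released it, moved clear and handed in at 16 s; no verdict was reported.

**Last checks**
- **Pin:** the final pictures show it upright. Its knob and collar are at the predicted pixels, to within about a pixel by eye. The force stayed flat on the way down and rose by about 5 N when the collar met the ear.
- **Stand:** I estimated the eye at about 0.4 mm off the holes' axis before inserting the pin, and did not measure it again afterwards. The pin going through without load fits that.
- **Other things:** the small pin was still in the rack, and the blue spool was standing. My final close-ups did not show the grey spool and caught only the edge of the dark one; the arm did not go near either.
- **Robot:** it was clear of everything, with wrist force readings under 0.5 N.

**Problems and disagreements**
- One move was refused because I miscounted the numbers; nothing moved, and I retyped it.
- The cameras disagreed by 2–4 mm on the fork hole's position. I relied on the wrist camera for the final alignment.

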